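# Pin the clutch release shaft

### The arm

A 6-joint arm with a two-finger parallel gripper is mounted at the origin on a cart in front of the work surface, level with it; the furniture and walls round the work are solid. World frame = base frame: x ahead of the robot, y to its left, z up, the work surface at z = 0. Lengths are in m, angles in rad, forces in N, time in s.
With the tool pointing down it reaches from about 0.425 to 0.95 m from the base axis. Payload 3.5 kg.
Tool frame: the origin (TCP) lies at the very end of the fingers, on their centre line; the grasp point (between the pads) lies 19 mm behind it; z points along the fingers, y is the direction in which the jaws open and shut (so a half turn about z gives the same grasp; the last joint's range is limited). The gripper opens to 85 mm and grips with 20 to 120 N. Pads are 22 mm wide; open, the fingers measure 114 mm over their backs; the gripper's body (76 mm by 85 mm) begins 54 mm behind the grasp point. The pads swing forward as they close: fully open they stand 13 mm farther back than shut.
Start: joints at [-1.283, 0.286, 1.577, -0, 1.279, -0.15], TCP at [0.286, -0.611, 0.231] pointing down, gripper open.
Joint ranges: [-2.77, 2.77], [-0.9, 2.22], [0.21, 2.48], [-1.53, 4.67], [0.24, 2.81], [-2.84, 2.84]. Speed limits (rad/s): [2.79, 2.79, 3.14, 3.14, 3.14, 3.14].

### API

Orientations are given as a unit quaternion [x, y, z, w].
In Python, from plant import get_state, vision, ctrl, cut_out gives the robot as it stands.
- The arm moves only by the tool jog_arm, never from a script. Its argument "commands" is text: rows parted by semicolons, each of 6 numbers parted by spaces: the shift along the world's x, y, z in m, then the turn, a rotation vector about the world's x, y, z in rad. A call has 1 to 20 rows; each row is the pose to reach, as a shift and turn from the pose commanded when the call began; what a row does not reach only later rows make up. A row lasts 1/8 s, in which the tool goes at most 62.5 mm and 10.7 degrees, less where a joint would pass 70% of its speed; a pose out of reach is approached as far as the arm can. A call with a gripper value outside its range is refused whole. "gripper" is the opening in per cent of the stroke, from 0 (shut) to 100 (fully open), set as the call begins (left out, the last holds). The fingers move at their own pace and stop on an object; "grip_force" is the grip in N (left out, the last holds). Time passes only in rows, so rows that repeat a pose let the fingers close. It gives the time, the measured TCP pose, the force and the opening at its end, in the units of the state.
- get_state(): the state, without advancing time (a new reading comes with each control period).
- vision.read_camera(name): name is "side" or "top" or "wrist"; returns a dict with "frame" (384x512x3 uint8, red, green, blue), "z_map" (384x512 float32, m along the optical axis (not along the pixel's ray), 0 where there is no reading), "fx", "fy", "cx", "cy" (pixels), "R" (3x3) and "t" (3): a world point X has camera coordinates R X + t. Camera axes: x right, y down, z forward; pixel columns grow to the right and rows downward; lengths in m; the calibration is good to about 2 mm. The wrist camera is an equidistant fisheye: a pixel r from the principal point sees the ray r / f radians off the axis. A picture is of the moment at which its call begins.
- ctrl.sign_off(): hands the job in, once; it reports no verdict.
Trained networks look in the newest picture that a camera, given by its name, has taken for a name from the list of things; names that differ only in an ending like _2 or _b are one class to them, and where a whole thing is asked for, a point or a joint stands for the part that bears it (a point fixed in the world has none). Each returns a list of dicts, best first, with "conf" (0 to 1); they miss things now and then, are a little off and sometimes report something else, mostly with a low value. They report only what shows in the picture. A call takes as long as a camera call.
- cut_out(camera, query): "pixels" (384x512 bool, what is visible of it) and "box" ([centre column, centre row, width, height] in pixels, round what is visible of it).
The state is a dict: "time": time; "qpos": joint angles; "dq": joint speeds; "joint_efforts": joint torques, N m; "eef_pos": TCP position; "tcp_rot": TCP orientation; "contact_force": force on the tool from outside, world axes, zero at the start; "wrist_torque": the same for the moment, N m; "opening": opening from 0.0 (shut) to 1.0 (fully open).
Only numpy, scipy, OpenCV 4.12 (cv2) and the standard library are available. Lean on these libraries where they do the work, as an engineer would, in place of code of your own. Each camera call takes 0.05 s, during which the arm holds its last target.

### The job

Take the yellow-headed pin from its wooden stand and stand it in the hole on top of the green housing, where it comes to rest on the shaft inside. Then gently swing the black-knobbed lever away from the robot, turning the shaft until its hidden cross-hole comes under the pin, the pin drops in and the lever is stopped: do not force it (stay below 25 N on the lever). Finally press the pin down until its head sits fully home on the housing, let go, and leave the other things on the bench where they are.

Things in the scene. Friction and masses are not known exactly. Their poses are not given: they have to be found in the camera images.
- housing: green cast housing, fixed to the bench, foot 120 x 60 mm, upper part 52 x 52 mm, 80 mm high. Origin at the centre of its underside, z up; yaw between -0.35 and 0.35 rad, its -x side faces the robot. A steel shaft runs through it level along its y axis
- shaft_mid (a point): point on the shaft's axis straight below the bore, 44 mm above the bench; axes as the housing's. Shaft 32 mm in diameter, turning about y, with a 13 mm cross-hole right through it at this point, hidden inside. Which way the hole points cannot be seen: it comes upright, under the pin, with the lever somewhere from upright to 0.6 rad beyond (leaning to +x)
- bore (a point): centre of the mouth of the pin hole in the housing's flat top, 80 mm above the bench: 12 mm diameter, 18 mm deep, 2 mm chamfer. The shaft's top is 20 mm below: the pin stands on it unaided, leaning up to 0.12 rad. Over the cross-hole it drops by its weight to 53 mm deep and blocks the shaft; a friction plug makes it take 5 to 15 N to press on from there. Home: tip 64 mm deep, head on the top face
- lever_knob (a point): centre of the black ball (26 mm diameter) at the lever's end, 80 mm from the shaft's axis, in the plane 60 mm from the bore towards the housing's +y. Bar below it 12 x 10 mm. It swings about the shaft's axis; starts leaning 0.5 to 0.65 rad to the housing's -x and must swing to +x; end stops 1.1 rad either side of upright. Moves with 1 to 2 N at the knob, stays where left
- pin_stand: wooden block 60 x 60 x 45 mm, fixed to the bench, with a blind 13.5 mm hole 35 mm deep in the middle of its top, in which the pin stands at the start. Origin at the centre of its underside
- pin_head (a point): centre of the pin's yellow plastic head, a cylinder 22 mm in diameter and 18 mm high, the place to grip; z points up along the pin. The head's top is 9 mm above this point, its underside 9 mm below, the pin's tip 73 mm below. Pin weighs about 70 g
- pin_tip (a point): lower end of the pin's steel shank, 10 mm in diameter and 64 mm long below the head, tip tapered to 6 mm over the last 4 mm; z points up along the pin
- spring_a: dark coil spring standing upright, 39 mm diameter, 68 mm high, origin at the centre of its underside; bystander
- bearing_a: bearing lying flat, 48 mm diameter, 18 mm high, origin at the centre of its underside; bystander
- bolt_0: bolt lying on the bench, 54 x 18 x 16 mm, origin under its centre; bystander
- paint_marker: white and yellow marker pen lying on the bench, 121 x 13 x 13 mm, origin under its centre; bystander
- lining_pad_1: brake lining pad lying flat, 40 x 61 x 14 mm, origin under its centre; bystander
- ratchet: red-handled ratchet lying on the bench, 195 x 36 x 23 mm, origin under its centre; bystander

How it is judged:
On the way, in this order (a step that is already met when the one before it is completed fails the run):
1. the pin stands in the housing's top hole, resting on the shaft (horizontal distance between pin_tip and bore below 0.006 m and z of pin_tip in the frame of bore between -0.03 and -0.012 m), for 0.2 s.
2. the shaft has been turned and the pin has dropped into its cross-hole (horizontal distance between pin_tip and bore below 0.01 m and z of pin_tip in the frame of bore below -0.04 m), for 0.1 s.
At the end, for the whole second after the job is handed in: the pin is through the shaft's cross-hole and home: its tip at least 61.5 mm below the top face (head within 2.5 mm of seated), within 8 mm of the bore's axis, upright within 0.1 rad, released and at rest (z of pin_tip in the frame of bore below -0.0615 m and horizontal distance between pin_tip and bore below 0.008 m and angle between pin_head's own z axis and vertical below 0.1 rad and linear speed of pin below 0.02 m/s); the robot touches nothing.
It fails at once if the lever is pushed with more than 25 N (contact force between lever and the fingers above 25 N or contact force between lever and the arm above 25 N).
It fails at once if a bystander (spring, bearing, bolt, marker, lining pad, ratchet) is moved more than 25 mm (distance of any of spring_a, bearing_a, bolt_0, paint_marker, lining_pad_1, ratchet from where it was at the start of the episode above 0.025 m).
It also fails if it takes over 72 s, if anything falls off the work surface, if the arm or the gripper's body presses on something with over 40 N, if the wrist force passes 120 N, or if a joint passes its speed limit or range.

## Working session

There is one attempt and no reset: what is moved stays moved. The work goes in short steps, Python scripts to look and compute and a tool call to move; the robot and the scene stay as the last step left them, time stands still between calls to the robot, and variables do not carry over. Pictures are saved under pics/ and viewed, and the job is handed in when it is done.

Besides the shell and the picture viewer there is one more tool, called after ">>>" in YAML: its name, and indented under it one key for each argument. jog_arm: Moves the arm, as the interface text tells. Its arguments: {"type":"object","properties":{"commands":{"type":"string"},"gripper":{"type":"number"},"grip_force":{"type":"number"}},"required":["commands"]}

```bash
ls; mkdir -p pics; cat > h.py <<'E'
import numpy as np, cv2
from plant import get_state, vision, ctrl, cut_out
def save(n,c): cv2.imwrite(f'pics/{n}.png',cv2.cvtColor(c['frame'],cv2.COLOR_RGB2BGR))
def cloud(c):
    z=c['z_map'];v,u=np.mgrid[:z.shape[0],:z.shape[1]]
    P=np.stack([(u-c['cx'])/c['fx']*z,(v-c['cy'])/c['fy']*z,z],-1)
    return (P-c['t'])@c['R']   # R^T (P-t)
E
python3 - <<'E'
from h import *
s=get_state();print(s)
for n in ['side','top']:
    c=vision.read_camera(n);save(n+'0',c);np.savez(f'pics/{n}0.npz',**c)
    print(n,c['fx'],c['cx'],c['cy'],c['t'],c['R'])
    W=cloud(c)
    for q in ['housing','lever_knob','pin_stand','pin_head','spring_a','bearing_a','bolt_0','paint_marker','lining_pad_1','ratchet']:
        r=cut_out(n,q)
        for d in r[:2]:
            m=d['pixels']&(c['z_map']>0);p=W[m]
            print(q,round(d['conf'],2),np.round(d['box']),m.sum(),np.round(np.median(p,0),3),np.round(p.min(0),3),np.round(p.max(0),3)) if m.sum() else print(q,d['conf'],'nodepth')
E
```

```text
pics
{'time': 0.0, 'qpos': array([-1.28299932e+00,  2.87216748e-01,  1.57819731e+00, -4.77421413e-05,
        1.27859883e+00, -1.50003722e-01]), 'dq': array([ 0.00129477,  0.00019602,  0.00052364, -0.00189947, -0.00067489,
       -0.0008812 ]), 'joint_efforts': array([-3.83020451e-04, -4.05981982e+01, -2.92626053e+01, -1.42326844e-04,
        5.77085390e-03, -3.64740004e-06]), 'eef_pos': array([ 0.28598777, -0.6106842 ,  0.22990213]), 'tcp_rot': array([ 9.76134619e-01,  2.17162937e-01, -1.06103675e-04, -1.20567181e-03]), 'contact_force': array([-0.72253769, -0.28535172, -0.70894578]), 'wrist_torque': array([ 0.04219623,  0.02913533, -0.06100486]), 'opening': 1.0007441416424203}
side 371.8899245811152 253.39310849840322 191.1699205587076 [0.46657787 0.18205019 0.86674681] [[-0.94565804 -0.32447751  0.02110015]
 [-0.14308391  0.35697735 -0.92308947]
 [ 0.29198949 -0.87594607 -0.38400601]]
housing 0.85 [229. 234.  53.  48.] 1404 [0.506 0.12  0.047] [ 0.459 -0.093 -0.002] [0.616 0.177 0.122]
housing 0.59 [296. 228.  31.  19.] 160 [ 0.388 -0.048  0.009] [ 0.347 -0.087 -0.003] [ 0.441 -0.0
[... 1653 characters left out ...]
89 [0.622 0.252 0.042] [ 0.6    0.232 -0.001] [0.648 0.273 0.072]
spring_a 0.47 [215. 193.  46.  39.] 993 [0.518 0.1   0.059] [ 0.463  0.053 -0.003] [0.586 0.174 0.125]
bearing_a 0.78 [299. 162.  16.  20.] 195 [ 0.619 -0.128  0.015] [ 0.595 -0.152 -0.003] [ 0.643 -0.105  0.023]
bearing_a 0.63 [159. 199.  20.  13.] 208 [0.499 0.298 0.013] [0.478 0.271 0.   ] [0.522 0.326 0.021]
paint_marker 0.67 [274. 235.  23.  25.] 118 [ 0.388 -0.048  0.011] [ 0.354 -0.085 -0.011] [ 0.438 -0.021  0.017]
lining_pad_1 0.73 [159. 201.  20.  16.] 227 [0.498 0.299 0.012] [ 0.475  0.271 -0.003] [0.523 0.333 0.021]
ratchet 0.66 [171. 228.  18.  13.] 65 [0.421 0.258 0.012] [ 0.403  0.234 -0.004] [0.438 0.278 0.021]
```

```bash
python3 - <<'E'
import cv2
a=cv2.imread('pics/side0.png')[150:330,120:360];cv2.imwrite('pics/side0c.png',cv2.resize(a,None,fx=3.3,fy=3.3,interpolation=cv2.INTER_CUBIC))
a=cv2.imread('pics/top0.png')[130:270,130:390];cv2.imwrite('pics/top0c.png',cv2.resize(a,None,fx=3,fy=3,interpolation=cv2.INTER_CUBIC))
E
```

```text
(no output)
```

View pics/side0c.png

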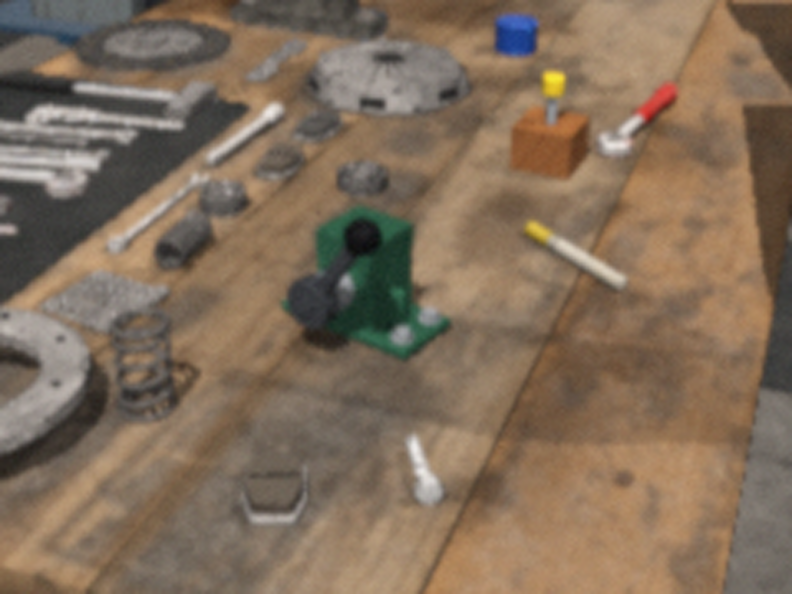

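View pics/top0c.png

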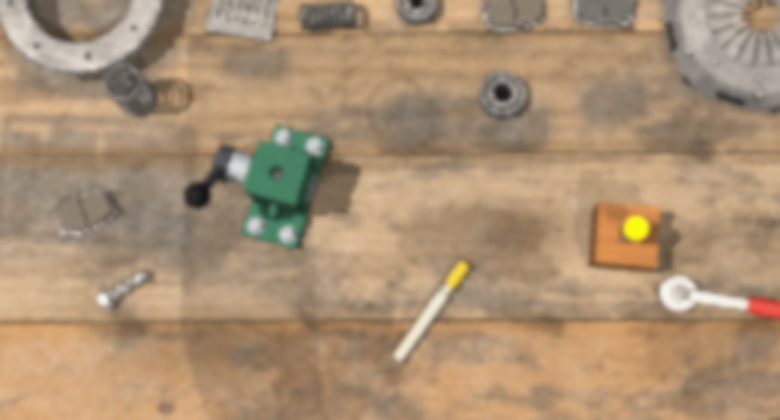

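The side picture shows the housing at (229,232) with its lever leaning toward the robot, and the pin in its stand at about (289,185). The top picture shows the dark bore at about (222,187) and the yellow head at (342,206). Next I measure both more exactly.

```bash
cat >> h.py <<'E'
def ray(c,u,v,z):
    d=np.array([(u-c['cx'])/c['fx'],(v-c['cy'])/c['fy'],1.])@c['R']; o=-c['R'].T@c['t']
    return o+d*(z-o[2])/d[2]
def hsv(c): return cv2.cvtColor(c['frame'],cv2.COLOR_RGB2HSV)
E
python3 - <<'E'
from h import *
for n in ['top','side']:
    c=dict(np.load(f'pics/{n}0.npz'));H=hsv(c);W=cloud(c)
    g=(H[...,0]>60)&(H[...,0]<95)&(H[...,1]>90)
    top=g&(abs(W[...,2]-.08)<.006)&(W[...,0]>.4)
    p=W[top]
    print(n,'top face',top.sum(),p.mean(0),cv2.minAreaRect((p[:,:2]*1000).astype(np.float32)))
    foot=g&(W[...,2]<.02)&(W[...,2]>0);q=W[foot]
    print('all green',cv2.minAreaRect((W[g&(W[...,2]>0.0)&(W[...,0]>.44)&(W[...,1]>0)][:,:2]*1000).astype(np.float32)))
    y=(H[...,0]>25)&(H[...,0]<35)&(H[...,1]>150)&(W[...,2]>.06)
    v,u=np.nonzero(y);print('yellow',len(u),u.mean(),v.mean(),W[y].mean(0),np.percentile(W[y],[5,95],axis=0), ray(c,u.mean(),v.mean(),.09))
    k=(H[...,2]<60)&(W[...,1]>.1)&(W[...,1]<.2)&(W[...,2]>.08)&(W[...,0]>.42)&(W[...,0]<.6)
    print('knob',k.sum(),np.median(W[k],0),W[k].min(0),W[k].max(0))
c=dict(np.load('pics/top0.npz'))
print('bore',ray(c,222.3,187.3,.08),'corners',[ray(c,130+a/3,130+b/3,.08)[:2].round(4) for a,b in [(257,145),(313,152),(303,207),(246,197)]],'knob',ray(c,130+197/3,130+194/3,.044+.08*.83))
w=vision.read_camera('wrist');save('w0',w);print({k:w[k] for k in ['fx','cx','cy','R','t']}); print('cam',-w['R'].T@w['t'])
E
```

```text
top top face 281 [0.52305515 0.09232568 0.07997638] ((523.9346313476562, 93.02511596679688), (50.47616195678711, 52.56958770751953), 74.36612701416016)
all green ((522.18896484375, 90.6429443359375), (56.35926055908203, 112.31832885742188), 71.20497131347656)
yellow 47 341.4255319148936 205.53191489361703 [ 0.46623661 -0.24632019  0.09130399] [[ 0.45762605 -0.2541353   0.08787026]
 [ 0.47571102 -0.23767105  0.09485226]] [ 0.46642599 -0.24657616  0.09      ]
knob 49 [0.49622689 0.15964833 0.11915528] [0.48583571 0.15270403 0.08198376] [0.52116232 0.17073226 0.12544031]
side top face 147 [0.55102241 0.0448534  0.07894662] ((1190.508056640625, -1062.3675537109375), (64.32199096679688, 2737.003173828125), 29.98923110961914)
all green ((512.8717041015625, 119.34972381591797), (94.81432342529297, 85.55415344238281), 72.6322021484375)
yellow 8 287.5 173.5 [ 0.46451436 -0.24352241  0.091806  ] [[ 0.45959358 -0.24888747  0.09107835]
 [ 0.4691146  -0.23881825  0.09259087]] [ 0.46564365 -0.24843694  0.09      ]
knob 131 [0.49554711 0.16917372 0.11133619] [0.48324754 0.15790138 0.08028287] [0.52056741 0.17724921 0.12229308]
bore [0.52318486 0.09195926 0.08      ] corners [array([0.5499, 0.1117]), array([0.5425, 0.0573]), array([0.4888, 0.0664]), array([0.4988, 0.1213])] knob [0.49658449 0.16245176 0.1104    ]
{'fx': 297.3186396354542, 'cx': 255.32776394590934, 'cy': 194.5220731736228, 'R': array([[ 0.42425481, -0.90554226, -0.0010319 ],
       [-0.85582544, -0.40133389,  0.32633408],
       [-0.29592344, -0.13756567, -0.94525394]]), 't': array([-0.67364786, -0.04267027,  0.38252782])}
cam [ 0.36247899 -0.57451893  0.37481555]
```

View pics/w0.png

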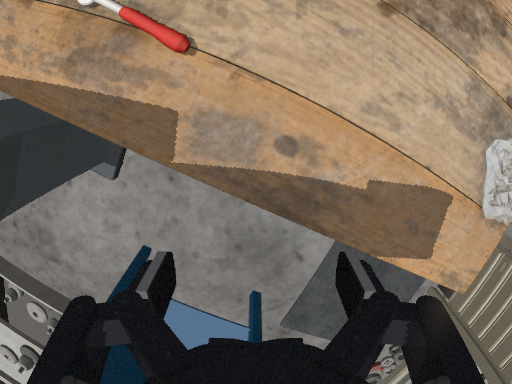

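>>> jog_arm:
  commands: "0.09 0.18 0 0 0 0.4; 0.18 0.364 -0.03 0 0 0.85; 0.18 0.364 -0.05 0 0 0.85; 0.18 0.364 -0.05 0 0 0.85; 0.18 0.364 -0.05 0 0 0.85; 0.18 0.364 -0.05 0 0 0.85; 0.18 0.364 -0.05 0 0 0.85; 0.18 0.364 -0.05 0 0 0.85; 0.18 0.364 -0.05 0 0 0.85; 0.18 0.364 -0.05 0 0 0.85"
  gripper: 100

```text
time: 2.4
eef_pos: [0.466, -0.2486, 0.1818]
tcp_rot: [0.8, 0.6, -0.0, 0.0]
contact_force: [-0.2, -0.6, -0.5]
opening: 0.997
```

```bash
cat >> h.py <<'E'
def fproj(w,X):
    p=w['R']@np.asarray(X,float)+w['t'];r=np.hypot(p[0],p[1]);th=np.arctan2(r,p[2])
    return np.array([w['cx']+w['fx']*th*p[0]/r,w['cy']+w['fy']*th*p[1]/r])
def fray(w,u,v,z):
    x=(u-w['cx'])/w['fx'];y=(v-w['cy'])/w['fy'];th=np.hypot(x,y)
    d=np.array([np.sin(th)*x/th,np.sin(th)*y/th,np.cos(th)])@w['R'];o=-w['R'].T@w['t']
    return o+d*(z-o[2])/d[2]
def fcloud(w):
    z=w['z_map'];v,u=np.mgrid[:z.shape[0],:z.shape[1]]
    x=(u-w['cx'])/w['fx'];y=(v-w['cy'])/w['fy'];th=np.hypot(x,y)+1e-9
    P=np.stack([np.tan(th)*x/th*z,np.tan(th)*y/th*z,z],-1)
    return (P-w['t'])@w['R']
E
python3 - <<'E'
from h import *
s=get_state();print(s['time'],s['eef_pos'],s['tcp_rot'],s['qpos'],s['contact_force'])
w=vision.read_camera('wrist');save('w1',w);np.savez('pics/w1.npz',**w)
H=hsv(w);W=fcloud(w)
y=(H[...,0]>25)&(H[...,0]<35)&(H[...,1]>150);v,u=np.nonzero(y);print(len(u),u.mean(),v.mean())
t=y&(abs(W[...,2]-.092)<.004);v,u=np.nonzero(t);print('top pts',len(u),fray(w,u.mean(),v.mean(),.092),W[t].mean(0), W[t].min(0),W[t].max(0))
E
```

```text
2.4 [ 0.46598747 -0.24859734  0.18175437] [ 8.00267964e-01  5.99642383e-01 -1.20392241e-05  4.45813816e-04] [-6.82184909e-01  8.72929487e-03  1.98202107e+00 -2.63057906e-04
  1.14998327e+00 -3.97389699e-01] [-0.22906952 -0.59094557 -0.52470177]
480 255.65208333333334 197.6875
top pts 464 [ 0.46758932 -0.24558697  0.092     ] [ 0.46765011 -0.24536875  0.09275033] [ 0.45752771 -0.25605595  0.08959384] [ 0.47772651 -0.23546226  0.09469327]
```

View pics/w1.png

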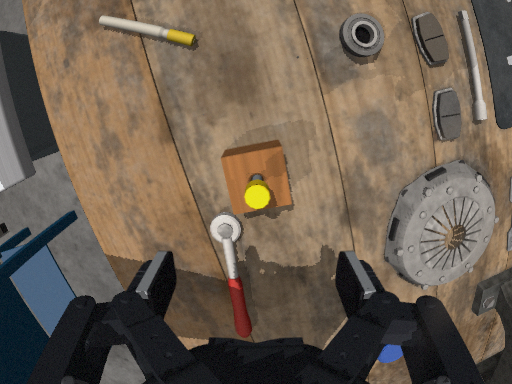

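The wrist picture shows the pin head at (256,197) in its stand, between the open fingers. The ratchet lies nearby at (228,230). I check the pin's lean against the stand's centre.

```bash
python3 - <<'E'
from h import *
w=dict(np.load('pics/w1.npz'));W=fcloud(w)
m=(abs(W[...,2]-.045)<.004)&(np.hypot(W[...,0]-.467,W[...,1]+.24)<.05)
p=W[m];print(m.sum(),cv2.minAreaRect((p[:,:2]*1000).astype(np.float32)))
lo=np.percentile(p,[1,99],axis=0);print(lo)
E
```

```text
2982 ((467.8822326660156, -245.88540649414062), (60.88911437988281, 60.34854507446289), 84.55001068115234)
[[ 0.43753401 -0.27644247  0.04332986]
 [ 0.49849986 -0.21483243  0.04730516]]
```

>>> jog_arm:
  commands: "0.0017 0.003 -0.04 0 0 0; 0.0017 0.003 -0.08 0 0 0; 0.0017 0.003 -0.11 0 0 0; 0.0017 0.003 -0.12 0 0 0; 0.0017 0.003 -0.12 0 0 0; 0.0017 0.003 -0.12 0 0 0"
  gripper: 60

```text
time: 3.2
eef_pos: [0.4688, -0.2453, 0.0629]
tcp_rot: [0.8, 0.6, 0.0, 0.001]
contact_force: [0.8, -0.2, 0.6]
opening: 0.599
```

```bash
python3 - <<'E'
from h import *
s=get_state();print(s['time'],s['eef_pos'],s['contact_force'],s['opening'])
w=vision.read_camera('wrist');save('w2',w)
E
```

```text
3.2 [ 0.4688335  -0.24533665  0.062944  ] [ 0.75006072 -0.16617446  0.55487916] 0.5988232889577176
```

View pics/w2.png

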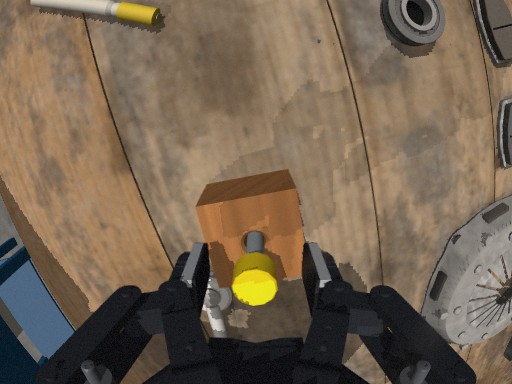

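The head at (255,285) is centred between the pads, so I close on it.

>>> jog_arm:
  commands: "-0.001 0 0 0 0 0; -0.001 0 0 0 0 0; -0.001 0 0 0 0 0; -0.001 0 0 0 0 0; -0.001 0 0 0 0 0; -0.001 0 0 0 0 0"
  gripper: 0
  grip_force: 50

```text
time: 4.0
eef_pos: [0.4674, -0.2447, 0.0622]
tcp_rot: [0.8, 0.6, 0.0, 0.001]
contact_force: [-0.7, -0.1, 5.3]
opening: 0.226
```

>>> jog_arm:
  commands: "0 0 0.03 0 0 0; 0 0 0.06 0 0 0; 0 0 0.10 0 0 0; 0 0 0.13 0 0 0; 0 0 0.13 0 0 0; 0 0 0.13 0 0 0"

```text
time: 4.75
eef_pos: [0.466, -0.2436, 0.1892]
tcp_rot: [0.8, 0.6, -0.0, -0.002]
contact_force: [-0.6, -0.0, -0.9]
opening: 0.224
```

```bash
python3 - <<'E'
from h import *
s=get_state();print(s['time'],s['eef_pos'],s['contact_force'],s['opening'])
w=vision.read_camera('wrist');save('w3',w);np.savez('pics/w3.npz',**w)
W=fcloud(w);H=hsv(w)
e=s['eef_pos']
y=(H[...,0]>20)&(H[...,0]<35)&(H[...,1]>150)&(np.hypot(W[...,0]-e[0],W[...,1]-e[1])<.04)
print('yellow',y.sum(),np.median(W[y],0)-e,W[y].min(0)-e,W[y].max(0)-e)
print(fproj(w,e+[0,0,.021-73e-3]),fproj(w,e+[0,0,.019]))
E
```

```text
4.75 [ 0.46595615 -0.24356763  0.18918058] [-0.58195199 -0.02391431 -0.92005003] 0.22374691287745482
yellow 1925 [0.00063998 0.00363334 0.02998626] [-0.01110338 -0.01253748  0.00705407] [0.0211357  0.0223881  0.09208936]
[256.06143547 218.28952449] [255.8353617  274.42965472]
```

View pics/w3.png

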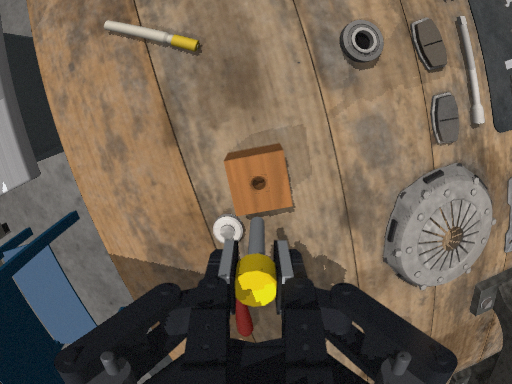

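Pin held straight: the tip shows at (257,219), where I predicted it. Next I move over the housing, staying high.

>>> jog_arm:
  commands: "0.01 0.05 0.03 0 0 0; 0.02 0.11 0.04 0 0 0; 0.03 0.17 0.04 0 0 0; 0.04 0.23 0.04 0 0 0; 0.05 0.29 0.04 0 0 0; 0.057 0.336 0.04 0 0 0; 0.057 0.336 0.04 0 0 0; 0.057 0.336 0.04 0 0 0; 0.057 0.336 0.04 0 0 0; 0.057 0.336 0.04 0 0 0"

```text
time: 6.05
eef_pos: [0.5238, 0.0906, 0.2311]
tcp_rot: [0.8, 0.6, -0.0, -0.0]
contact_force: [-0.2, 0.5, -1.0]
opening: 0.226
```

```bash
python3 - <<'E'
from h import *
s=get_state();print(s['time'],s['eef_pos'],s['contact_force'],s['opening'])
w=vision.read_camera('wrist');save('w4',w);np.savez('pics/w4.npz',**w)
W=fcloud(w);H=hsv(w)
g=(H[...,0]>55)&(H[...,0]<95)&(H[...,1]>80)
t=g&(abs(W[...,2]-.08)<.004);p=W[t];print('top',t.sum(),cv2.minAreaRect((p[:,:2]*1000).astype(np.float32)))
f=g&(W[...,2]>.0);p=W[f];print('foot',cv2.minAreaRect((p[:,:2]*1000).astype(np.float32)))
k=(H[...,2]<70)&(W[...,2]>.085)&(W[...,2]<.14)&(np.hypot(W[...,0]-.497,W[...,1]-.162)<.03)
print('knob',k.sum(),W[k].mean(0),W[k].min(0),W[k].max(0))
a=cv2.imread('pics/w4.png')[100:300,130:390];cv2.imwrite('pics/w4c.png',cv2.resize(a,None,fx=3,fy=3,interpolation=cv2.INTER_CUBIC))
E
```

```text
6.05 [0.523846   0.09061512 0.23108007] [-0.1600877   0.46234312 -0.99107761] 0.22599980813708626
top 2431 ((300.1006164550781, 51.337547302246094), (527.991455078125, 71.20686340332031), 11.393282890319824)
foot ((297.9498291015625, 66.25), (584.8986206054688, 130.63848876953125), 10.667698860168457)
knob 784 [0.50256383 0.16410906 0.11468041] [0.4856956  0.15232375 0.08509076] [0.52209949 0.17742628 0.12500323]
```

View pics/w4c.png

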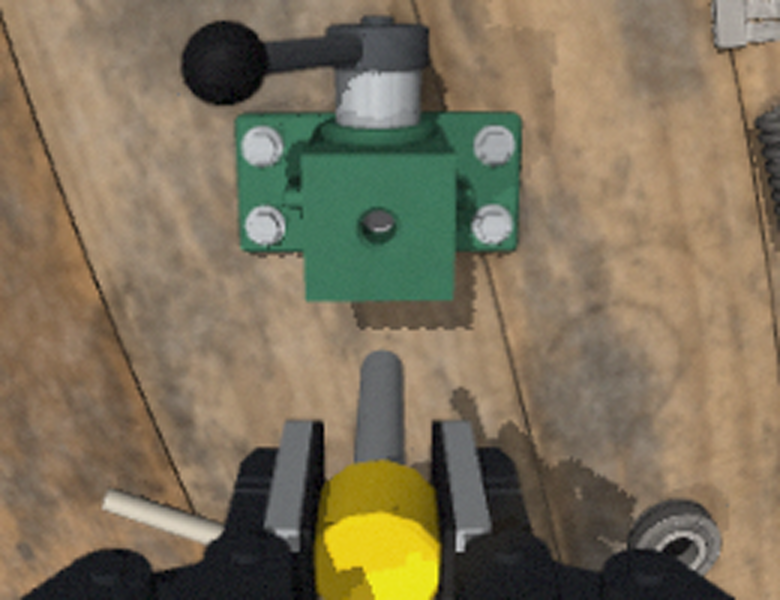

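The view shows the bore at (256,175), the tip at about (257,217) and the knob at (204,121), with the jaws lined up with the housing's x axis. I work out the shift.

```bash
python3 - <<'E'
from h import *
w=dict(np.load('pics/w4.npz'));e=get_state()['eef_pos']
b=fray(w,256.3,175.3,.08);print('bore',b)
c=[fray(w,130+a/3,100+d/3,.08) for a,d in [(303,153),(455,153),(454,299),(307,299)]];print(np.mean(c,0),np.array(c)[:,:2].round(4).tolist())
x=(c[1]+c[2]-c[0]-c[3]);print('yaw',np.arctan2(x[1],x[0]))
bt=[fray(w,130+a/3,100+d/3,.017) for a,d in [(263,146),(265,224),(494,146),(491,224)]];x=bt[2]+bt[3]-bt[0]-bt[1];print('yaw',np.arctan2(x[1],x[0]),np.mean(bt,0))
tip=e-[0,0,.052];print('tip proj',fproj(w,tip),'shift',b-tip, 'observed tip on ray', fray(w,130+381/3,100+358/3,tip[2]),tip)
print('knob',fray(w,130+225/3,100+62/3,.11))
E
```

```text
bore [0.52563708 0.09493948 0.08      ]
[0.52577146 0.09430462 0.08      ] [[0.5083, 0.1265], [0.5573, 0.1122], [0.5436, 0.062], [0.4939, 0.0765]]
yaw -0.28409021327999684
yaw -0.28408236599209863 [0.52557935 0.09520915 0.017     ]
tip proj [255.9357349  218.11696581] shift [ 0.00170891  0.00423238 -0.09924818] observed tip on ray [0.52439402 0.08957849 0.17924818] [0.52392817 0.09070709 0.17924818]
knob [0.498221   0.16456583 0.11      ]
```

>>> jog_arm:
  commands: "0.0012 0.0035 -0.03 0 0 0; 0.0012 0.0035 -0.06 0 0 0; 0.0012 0.0035 -0.08 0 0 0; 0.0012 0.0035 -0.085 0 0 0; 0.0012 0.0035 -0.085 0 0 0; 0.0012 0.0035 -0.085 0 0 0"

```text
time: 6.85
eef_pos: [0.526, 0.0951, 0.1477]
tcp_rot: [0.8, 0.6, 0.001, 0.001]
contact_force: [0.5, 0.0, -0.3]
opening: 0.226
```

```bash
python3 - <<'E'
from h import *
w=vision.read_camera('wrist');save('w5',w);np.savez('pics/w5.npz',**w);e=get_state()['eef_pos'];print(e)
print('tip',fproj(w,e-[0,0,.052]),'bore proj',fproj(w,[.5256,.0947,.08]))
a=cv2.imread('pics/w5.png')[100:300,130:390];cv2.imwrite('pics/w5c.png',cv2.resize(a,None,fx=3,fy=3,interpolation=cv2.INTER_CUBIC))
c=vision.read_camera('side');save('s5',c);np.savez('pics/s5.npz',**c)
a=cv2.imread('pics/s5.png')[190:270,180:280];cv2.imwrite('pics/s5c.png',cv2.resize(a,None,fx=7,fy=7,interpolation=cv2.INTER_CUBIC))
E
```

```text
[0.52595251 0.09509454 0.1476942 ]
tip [255.59169242 218.18701597] bore proj [255.24417268 210.58748182]
```

View pics/w5c.png

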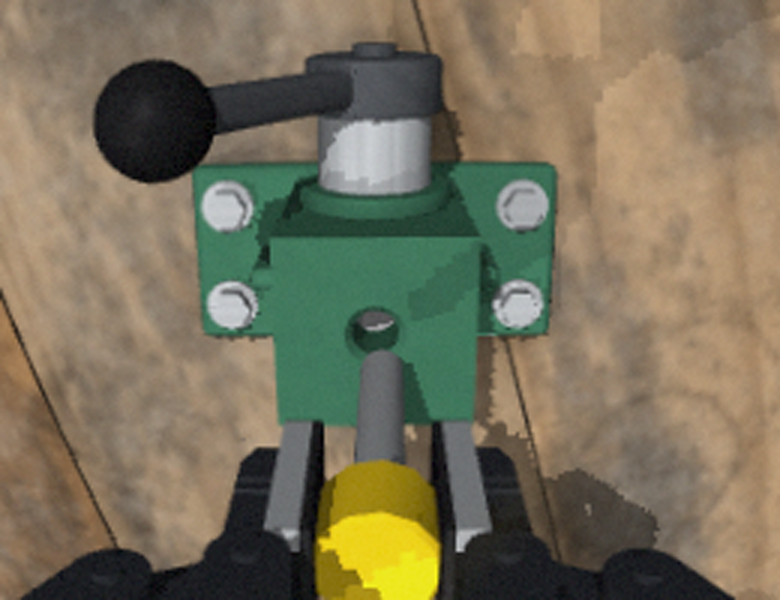

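View pics/s5c.png

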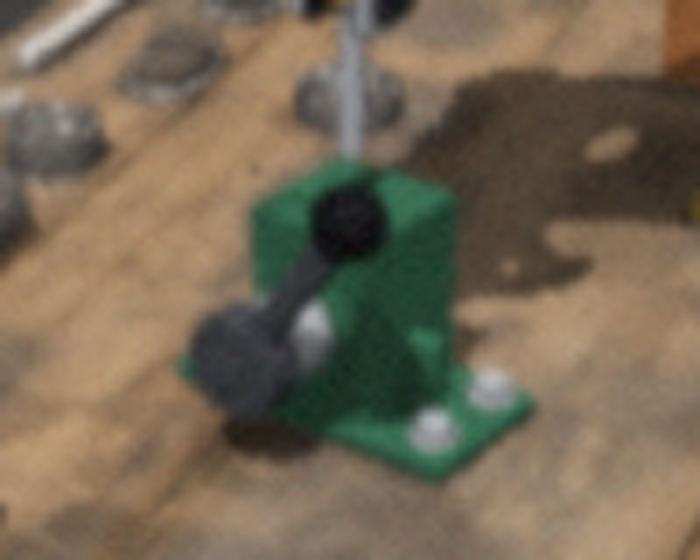

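The bore shows at (255,210) and the tip about 1 mm toward +x of it. I correct by that and lower in short steps.

>>> jog_arm:
  commands: "-0.0012 0 -0.004 0 0 0; -0.0012 0 -0.01 0 0 0; -0.0012 0 -0.014 0 0 0; -0.0012 0 -0.018 0 0 0; -0.0012 0 -0.018 0 0 0; -0.0012 0 -0.018 0 0 0"

```text
time: 7.7
eef_pos: [0.5239, 0.0952, 0.1284]
tcp_rot: [0.8, 0.6, -0.0, -0.0]
contact_force: [-0.5, -0.6, -0.4]
opening: 0.224
```

>>> jog_arm:
  commands: "0 0 -0.004 0 0 0; 0 0 -0.008 0 0 0; 0 0 -0.012 0 0 0; 0 0 -0.014 0 0 0; 0 0 -0.014 0 0 0; 0 0 -0.014 0 0 0"

```text
time: 8.45
eef_pos: [0.5239, 0.0952, 0.1143]
tcp_rot: [0.8, 0.6, 0.0, -0.0]
contact_force: [0.6, 0.3, -1.5]
opening: 0.225
```

```bash
python3 - <<'E'
from h import *
w=vision.read_camera('wrist');save('w6',w);s=get_state();print(s['eef_pos'],s['contact_force'],s['wrist_torque'])
a=cv2.imread('pics/w6.png')[100:300,130:390];cv2.imwrite('pics/w6c.png',cv2.resize(a,None,fx=3,fy=3,interpolation=cv2.INTER_CUBIC))
E
```

```text
[0.52390701 0.09520564 0.11432706] [ 0.19020697 -0.32636752 -1.0822816 ] [ 0.04925733 -0.03890138 -0.0111117 ]
```

View pics/w6c.png

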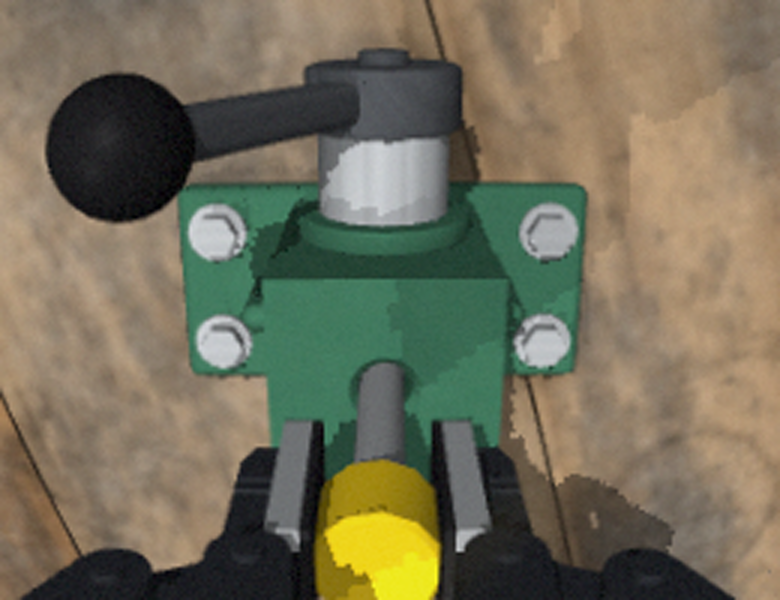

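The pin is in the bore at about (256,226) with no side force. I lower it the last 2 mm, let go, and retreat upward.

>>> jog_arm:
  commands: "0 0 -0.001 0 0 0; 0 0 -0.002 0 0 0; 0 0 -0.002 0 0 0; 0 0 -0.002 0 0 0"

```text
time: 9.0
eef_pos: [0.5239, 0.0952, 0.1123]
tcp_rot: [0.8, 0.6, 0.0, 0.0]
contact_force: [0.9, 0.3, -1.6]
opening: 0.226
```

>>> jog_arm:
  commands: "0 0 0 0 0 0; 0 0 0 0 0 0; 0 0 0 0 0 0; 0 0 0 0 0 0"
  gripper: 55

```text
time: 9.5
eef_pos: [0.5239, 0.0952, 0.1123]
tcp_rot: [0.8, 0.6, -0.0, -0.0]
contact_force: [0.3, 0.9, 0.3]
opening: 0.549
```

>>> jog_arm:
  commands: "0 0 0.02 0 0 0; 0 0 0.05 0 0 0; 0 0 0.08 0 0 0; 0 0 0.1 0 0 0; 0 0 0.1 0 0 0; 0 0 0.1 0 0 0"

```text
time: 10.25
eef_pos: [0.5233, 0.0952, 0.2112]
tcp_rot: [0.8, 0.6, -0.001, -0.001]
contact_force: [-0.7, -0.2, 0.2]
opening: 0.548
```

```bash
python3 - <<'E'
from h import *
w=vision.read_camera('wrist');save('w7',w);np.savez('pics/w7.npz',**w);s=get_state();print(s['eef_pos'],s['contact_force'],s['opening'])
a=cv2.imread('pics/w7.png')[100:300,130:390];cv2.imwrite('pics/w7c.png',cv2.resize(a,None,fx=3,fy=3,interpolation=cv2.INTER_CUBIC))
W=fcloud(w);H=hsv(w)
y=(H[...,0]>25)&(H[...,0]<35)&(H[...,1]>150)&(W[...,2]>.137)&(np.hypot(W[...,0]-.525,W[...,1]-.095)<.04)
print(y.sum(),W[y].mean(0),np.percentile(W[y],[5,95],axis=0))
k=(H[...,2]<70)&(W[...,2]>.085)&(W[...,2]<.14)&(np.hypot(W[...,0]-.497,W[...,1]-.162)<.03)
v,u=np.nonzero(k);(cx,cy),r=cv2.minEnclosingCircle(np.stack([u,v],1).astype(np.float32));print('knob px',cx,cy,r,W[k].max(0))
c=vision.read_camera('side');save('s7',c);np.savez('pics/s7.npz',**c)
a=cv2.imread('pics/s7.png')[190:270,180:280];cv2.imwrite('pics/s7c.png',cv2.resize(a,None,fx=7,fy=7,interpolation=cv2.INTER_CUBIC))
E
```

```text
[0.52304467 0.09518997 0.21075554] [ 0.42053472  0.47736907 -0.05474337] 0.5449417224248086
538 [0.52277677 0.09548713 0.14284029] [[0.51452533 0.08689822 0.1414514 ]
 [0.53085798 0.10401587 0.14367702]]
knob px 211.5 127.0 23.83809471130371 [0.52198081 0.17736759 0.12510747]
```

View pics/w7c.png

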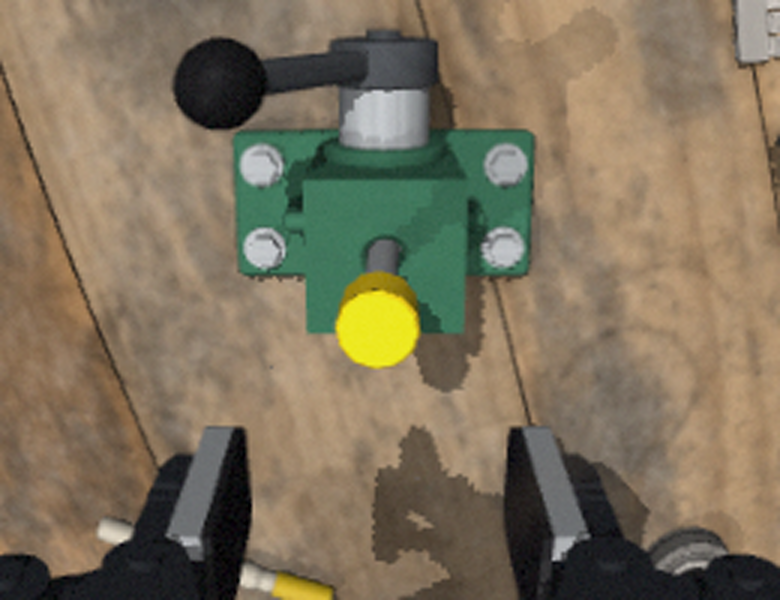

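View pics/s7c.png

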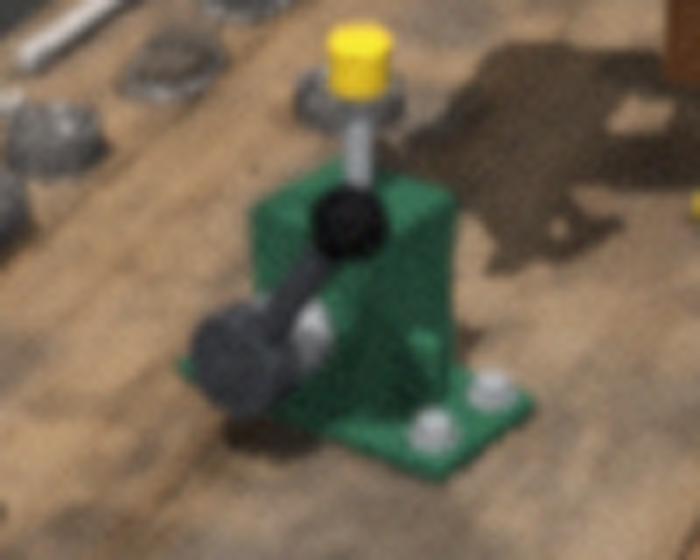

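The pin stands in the bore upright: head top at z = 0.143, so the tip is 19 mm deep. Now I close the fingers, turn the tool 90° so the wrist camera keeps the pin in view, and go behind the knob.

>>> jog_arm:
  commands: "-0.02 0.03 0 0 0 0.18; -0.04 0.06 0 0 0 0.36; -0.061 0.087 0 0 0 0.54; -0.061 0.087 0 0 0 0.72; -0.061 0.087 0 0 0 0.9; -0.061 0.087 0 0 0 1.08; -0.061 0.087 0 0 0 1.26; -0.061 0.087 0 0 0 1.44; -0.061 0.087 0 0 0 1.57; -0.061 0.087 0 0 0 1.57; -0.061 0.087 0 0 0 1.57; -0.061 0.087 0 0 0 1.57"
  gripper: 0

```text
time: 11.85
eef_pos: [0.4628, 0.1822, 0.2121]
tcp_rot: [0.142, 0.99, -0.0, -0.0]
contact_force: [-1.0, -0.3, -0.3]
opening: 0.003
```

```bash
cat >> h.py <<'E'
B=np.array([.525,.0945]);yaw=-.284;XH=np.array([np.cos(yaw),np.sin(yaw)]);YH=np.array([-np.sin(yaw),np.cos(yaw)])
def hf(p): d=np.asarray(p)[...,:2]-B; return np.stack([d@XH,d@YH],-1)
E
python3 - <<'E'
from h import *
w=vision.read_camera('wrist');save('w8',w);np.savez('pics/w8.npz',**w);s=get_state();print(s['time'],s['eef_pos'],hf(s['eef_pos']),s['contact_force'],s['opening'],s['qpos'])
W=fcloud(w);H=hsv(w)
k=(H[...,2]<70)&(W[...,2]>.085)&(W[...,2]<.14)&(np.hypot(W[...,0]-.497,W[...,1]-.162)<.03)
print('knob',k.sum(),hf(W[k].max(0)),np.percentile(hf(W[k]),[1,50,99],axis=0),W[k].max(0))
c=vision.read_camera('top');save('t8',c)
E
```

```text
11.9 [0.46282185 0.18217109 0.21216673] [-0.08425267  0.06673702] [ 0.58360005 -0.28684207 -0.44114983] -8.993378798879816e-05 [ 1.70704959e-01 -9.47124921e-02  2.02341216e+00  1.89250035e-06
  1.21317260e+00 -1.11547160e+00]
knob 502 [-0.04335203  0.07395222] [[-0.05859438  0.0477649 ]
 [-0.05194797  0.05966403]
 [-0.04001037  0.07219092]] [0.50410579 0.177637   0.1241894 ]
```

View pics/w8.png

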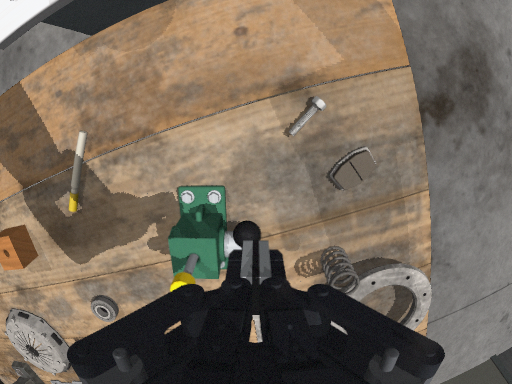

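The closed fingers sit behind the knob, with the knob at (247,233), and the pin head shows at (183,285). I lower to knob height.

>>> jog_arm:
  commands: "0 0 -0.04 0 0 0; 0 0 -0.08 0 0 0; 0 0 -0.1 0 0 0; 0 0 -0.108 0 0 0; 0 0 -0.108 0 0 0; 0 0 -0.108 0 0 0"

```text
time: 12.7
eef_pos: [0.4639, 0.1824, 0.1057]
tcp_rot: [0.141, 0.99, 0.0, 0.001]
contact_force: [0.5, -0.6, 0.1]
opening: 0.001
```

```bash
cat > look.py <<'E'
import sys
from h import *
n=sys.argv[1]
w=vision.read_camera('wrist');save('w'+n,w);s=get_state()
print(round(s['time'],2),s['eef_pos'].round(4),'hf',hf(s['eef_pos']).round(4),'F',s['contact_force'].round(1),'F.x',round(float(s['contact_force'][:2]@XH),2))
W=fcloud(w);H=hsv(w)
y=(H[...,0]>22)&(H[...,0]<35)&(H[...,1]>150)&(np.hypot(W[...,0]-.525,W[...,1]-.095)<.04)&(W[...,2]>.085)&(W[...,2]<.17)
print('pin yellow',y.sum(),'topz',np.percentile(W[y][:,2],[10,50,95]).round(4) if y.sum() else '', hf(W[y].mean(0)).round(4) if y.sum() else '')
k=(H[...,2]<75)&(W[...,2]>.085)&(W[...,2]<.142)&(abs(hf(W)[...,1]-.06)<.016)&(hf(W)[...,0]>hf(s['eef_pos'])[0]+.012)&(hf(W)[...,0]<.1)
if k.sum(): print('knob',k.sum(),np.percentile(hf(W[k])[:,0],[2,50,98]).round(4),np.percentile(W[k][:,2],98).round(4))
E
python3 look.py 9
```

```text
12.75 [0.4639 0.1824 0.1057] hf [-0.0833  0.0672] F [-0.4  1.7 -0.2] F.x -0.84
pin yellow 0 topz  
knob 90 [-0.0506 -0.0464 -0.0403] 0.1219
```

View pics/w9.png

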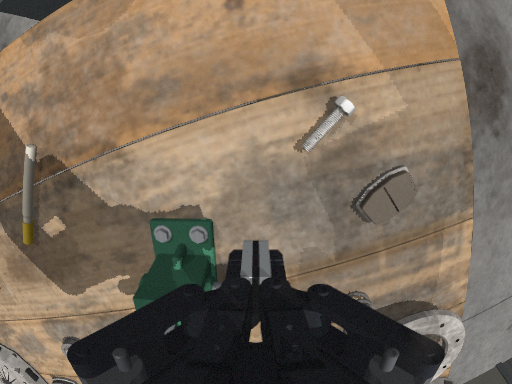

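The gripper now hides the pin from the wrist camera, so I check the other two.

```bash
python3 - <<'E'
from h import *
ims=[]
for n in ['top','side']:
    c=vision.read_camera(n);a=cv2.cvtColor(c['frame'],cv2.COLOR_RGB2BGR)[140:290,140:300];ims.append(cv2.resize(a,None,fx=2.5,fy=2.5))
cv2.imwrite('pics/ts9.png',np.hstack(ims))
E
```

```text
(no output)
```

View pics/ts9.png

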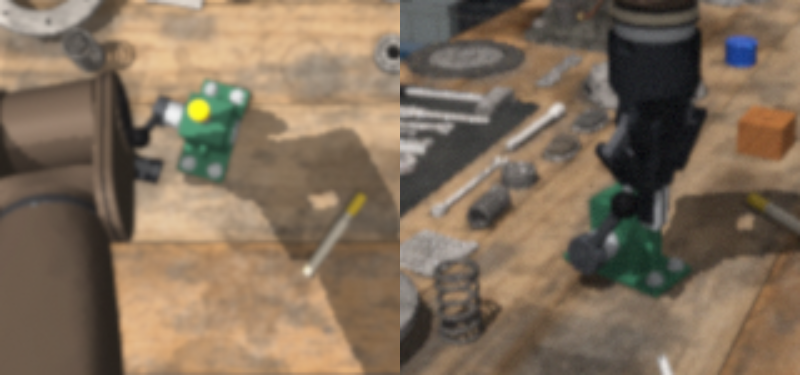

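The top camera still sees the pin head at about (219,184), so I'll use it to detect the drop. Now the gentle push along the housing's +x.

>>> jog_arm:
  commands: "0.0048 -0.0014 0 0 0 0; 0.0096 -0.0028 0 0 0 0; 0.0120 -0.0035 0 0 0 0; 0.0144 -0.0042 0 0 0 0; 0.0168 -0.0049 0 0 0 0; 0.0192 -0.0056 0 0 0 0; 0.0216 -0.0063 0 0 0 0; 0.0240 -0.0070 0 0 0 0"

```text
time: 13.85
eef_pos: [0.4871, 0.1752, 0.1044]
tcp_rot: [0.141, 0.99, 0.0, 0.0]
contact_force: [-2.2, 0.8, 2.2]
opening: -0.0
```

```bash
cat > lt.py <<'E'
import sys
from h import *
n=sys.argv[1]
c=vision.read_camera('top');save('t'+n,c);s=get_state();W=cloud(c);H=hsv(c)
print(round(s['time'],2),s['eef_pos'].round(4),'hf',hf(s['eef_pos']).round(4),'F',s['contact_force'].round(1),'F.x',round(float(s['contact_force'][:2]@XH),2))
y=(H[...,0]>22)&(H[...,0]<35)&(H[...,1]>150)&(np.hypot(W[...,0]-.525,W[...,1]-.095)<.03)&(W[...,2]>.085)&(W[...,2]<.17)
print('pin',y.sum(),np.percentile(W[y][:,2],[10,50,90]).round(4) if y.sum() else '',hf(W[y].mean(0)).round(4) if y.sum() else '')
h=hf(W);k=(H[...,2]<75)&(W[...,2]>.08)&(W[...,2]<.142)&(abs(h[...,1]-.06)<.02)&(h[...,0]>hf(s['eef_pos'])[0]+.012)&(h[...,0]<.1)
print('knob',k.sum(),np.percentile(h[k][:,0],[2,50,98]).round(4),np.percentile(W[k][:,2],[50,98]).round(4)) if k.sum() else 0
a=cv2.imread(f'pics/t{n}.png')[140:290,140:300];cv2.imwrite(f'pics/t{n}c.png',cv2.resize(a,None,fx=4,fy=4,interpolation=cv2.INTER_CUBIC))
E
python3 lt.py 10
```

```text
13.9 [0.4875 0.175  0.1044] hf [-0.0585  0.0668] F [-2.2 -0.2  1.2] F.x -2.04
pin 46 [0.1359 0.1412 0.1435] [-0.0105 -0.0014]
knob 22 [-0.0395 -0.0296 -0.0166] [0.1218 0.1281]
```

View pics/t10c.png

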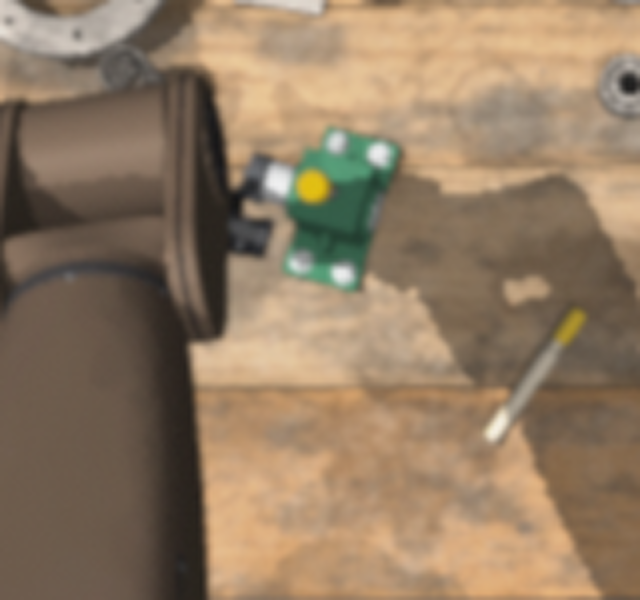

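Force is about 2 N and the lever is moving. The pin head leans slightly toward -x, as expected from the shaft's drag. I continue almost to upright.

>>> jog_arm:
  commands: "0.0024 -0.0007 0 0 0 0; 0.0048 -0.0014 0 0 0 0; 0.0072 -0.0021 0 0 0 0; 0.0096 -0.0028 0 0 0 0; 0.0120 -0.0035 0 0 0 0; 0.0144 -0.0042 0 0 0 0; 0.0168 -0.0049 0 0 0 0; 0.0192 -0.0056 0 0 0 0; 0.0216 -0.0063 0 0 0 0"

```text
time: 15.02
eef_pos: [0.5087, 0.1688, 0.1043]
tcp_rot: [0.141, 0.99, -0.0, 0.0]
contact_force: [-0.8, 1.3, 1.4]
opening: -0.002
```

```bash
python3 lt.py 11
```

```text
15.07 [0.5091 0.1687 0.1044] hf [-0.0361  0.0668] F [-1.8  0.2  1.3] F.x -1.76
pin 53 [0.1334 0.1392 0.142 ] [-0.0094  0.0005]
knob 13 [-0.0138 -0.0098 -0.0022] [0.1269 0.1356]
```

>>> jog_arm:
  commands: "0.001 -0.0003 0 0 0 0; 0.0019 -0.0006 0 0 0 0; 0.0029 -0.0008 0 0 0 0; 0.0038 -0.0011 0 0 0 0"

```text
time: 15.58
eef_pos: [0.5123, 0.1678, 0.1043]
tcp_rot: [0.141, 0.99, 0.0, 0.0]
contact_force: [-0.2, 0.7, 1.4]
opening: -0.002
```

```bash
python3 lt.py 12
```

```text
15.62 [0.5124 0.1678 0.1043] hf [-0.0326  0.0668] F [-0.5  0.5  0.7] F.x -0.67
pin 56 [0.132  0.1391 0.1426] [-0.0091  0.0011]
knob 7 [-0.0094 -0.0052 -0.0023] [0.1292 0.1325]
```

>>> jog_arm:
  commands: "0.001 -0.0003 0 0 0 0; 0.0019 -0.0006 0 0 0 0; 0.0029 -0.0008 0 0 0 0; 0.0038 -0.0011 0 0 0 0"

```text
time: 16.12
eef_pos: [0.5162, 0.1667, 0.1043]
tcp_rot: [0.141, 0.99, -0.0, 0.0]
contact_force: [0.0, 0.5, 1.3]
opening: -0.003
```

```bash
python3 lt.py 13
```

```text
16.18 [0.5163 0.1666 0.1043] hf [-0.0285  0.0668] F [ 0.3 -0.3  0.4] F.x 0.39
pin 53 [0.1077 0.1107 0.114 ] [-0.0026 -0.0023]
knob 10 [-0.0041 -0.0012  0.0023] [0.1292 0.1326]
```

The pin dropped: head top went from 0.143 to about 0.111, and the lever force stayed under about 3 N. I back off the knob, rise, turn back and go over the pin.

>>> jog_arm:
  commands: "-0.007 0.002 0 0 0 0; -0.0144 0.0042 0 0 0 0; -0.0144 0.0042 0.04 0 0 0; -0.0144 0.0042 0.08 0 0 0; -0.0144 0.0042 0.11 0 0 -0.15; -0.01 -0.02 0.11 0 0 -0.33; 0 -0.05 0.11 0 0 -0.51; 0.0087 -0.0722 0.11 0 0 -0.69; 0.0087 -0.0722 0.11 0 0 -0.87; 0.0087 -0.0722 0.11 0 0 -1.05; 0.0087 -0.0722 0.11 0 0 -1.23; 0.0087 -0.0722 0.11 0 0 -1.41; 0.0087 -0.0722 0.11 0 0 -1.57; 0.0087 -0.0722 0.11 0 0 -1.57; 0.0087 -0.0722 0.11 0 0 -1.57"

```text
time: 18.05
eef_pos: [0.5245, 0.0946, 0.2143]
tcp_rot: [0.799, 0.601, -0.0, -0.0]
contact_force: [-0.2, 0.4, 0.0]
opening: -0.0
```

```bash
python3 look.py 14; python3 - <<'E'
from h import *
a=cv2.imread('pics/w14.png')[100:300,130:390];cv2.imwrite('pics/w14c.png',cv2.resize(a,None,fx=3,fy=3,interpolation=cv2.INTER_CUBIC))
E
```

```text
18.1 [0.5246 0.0946 0.2143] hf [-0.0004 -0.    ] F [-0.2 -0.1 -0.2] F.x -0.15
pin yellow 560 topz [0.1029 0.1115 0.1128] [-0.0016  0.0013]
```

View pics/w14c.png

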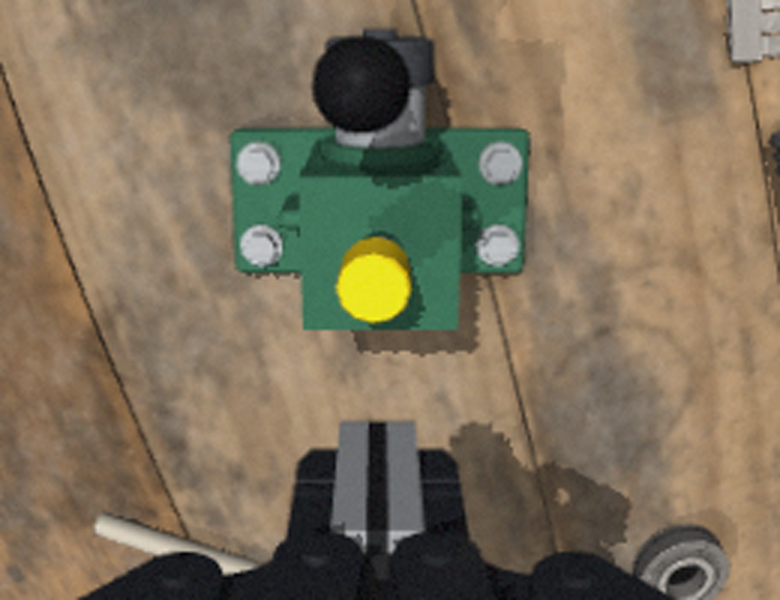

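The head is at (255,196), straight under the tool, and the knob is nearly upright at (250,128). I press with the closed fingertips.

>>> jog_arm:
  commands: "0 0 -0.03 0 0 0; 0 0 -0.06 0 0 0; 0 0 -0.085 0 0 0; 0 0 -0.095 0 0 0; 0 0 -0.099 0 0 0; 0 0 -0.102 0 0 0; 0 0 -0.104 0 0 0; 0 0 -0.106 0 0 0"

```text
time: 19.1
eef_pos: [0.5255, 0.0945, 0.1092]
tcp_rot: [0.8, 0.6, 0.001, 0.001]
contact_force: [-0.8, -0.1, 5.5]
opening: -0.002
```

```bash
python3 lt.py 15
```

```text
19.15 [0.5255 0.0946 0.1092] hf [0.0005 0.0002] F [ 0.  -0.5  1.7] F.x 0.15
pin 0
```

>>> jog_arm:
  commands: "0 0 -0.002 0 0 0; 0 0 -0.004 0 0 0; 0 0 -0.006 0 0 0; 0 0 -0.006 0 0 0"

```text
time: 19.65
eef_pos: [0.526, 0.0946, 0.1039]
tcp_rot: [0.8, 0.6, 0.001, 0.001]
contact_force: [-0.1, 1.5, 4.7]
opening: -0.003
```

>>> jog_arm:
  commands: "0 0 -0.001 0 0 0; 0 0 -0.002 0 0 0; 0 0 -0.003 0 0 0; 0 0 -0.003 0 0 0"

```text
time: 20.15
eef_pos: [0.5262, 0.0946, 0.1012]
tcp_rot: [0.8, 0.6, 0.002, 0.001]
contact_force: [0.5, 0.3, 5.9]
opening: -0.002
```

>>> jog_arm:
  commands: "0 0 -0.001 0 0 0; 0 0 -0.002 0 0 0; 0 0 -0.003 0 0 0; 0 0 -0.003 0 0 0"

```text
time: 20.65
eef_pos: [0.5265, 0.0947, 0.0985]
tcp_rot: [0.8, 0.6, 0.002, 0.001]
contact_force: [-0.3, 0.2, 6.0]
opening: 0.002
```

>>> jog_arm:
  commands: "0 0 -0.0005 0 0 0; 0 0 -0.001 0 0 0; 0 0 -0.0015 0 0 0; 0 0 -0.0015 0 0 0"

```text
time: 21.15
eef_pos: [0.5267, 0.0947, 0.0983]
tcp_rot: [0.8, 0.6, 0.002, 0.001]
contact_force: [-3.4, 0.7, 12.7]
opening: -0.001
```

The motion has stopped at 0.098 (expected 0.098) and the force is rising. One more gentle press to confirm, then I lift off.

>>> jog_arm:
  commands: "0 0 -0.0007 0 0 0; 0 0 -0.0015 0 0 0; 0 0 -0.0015 0 0 0"

```text
time: 21.52
eef_pos: [0.5271, 0.0947, 0.0981]
tcp_rot: [0.8, 0.6, 0.002, 0.001]
contact_force: [-5.4, 1.4, 18.7]
opening: 0.001
```

>>> jog_arm:
  commands: "0 0 0.01 0 0 0; 0 0 0.04 0 0 0; 0 0 0.09 0 0 0; 0 0 0.12 0 0 0; 0 0 0.12 0 0 0; 0 0 0.12 0 0 0"

```text
time: 22.28
eef_pos: [0.5238, 0.0945, 0.2117]
tcp_rot: [0.8, 0.6, -0.001, -0.001]
contact_force: [0.2, 0.5, -1.3]
opening: 0.002
```

```bash
python3 look.py 16; python3 lt.py 16; python3 - <<'E'
from h import *
c=vision.read_camera('side');save('s16',c)
a=cv2.imread('pics/w16.png')[100:300,130:390];b=cv2.imread('pics/s16.png')[190:270,180:280]
cv2.imwrite('pics/c16.png',np.hstack([cv2.resize(a,(390,300)),cv2.resize(b,(375,300))]))
w=cv2.imread('pics/w16.png')
W=fcloud(vision.read_camera('wrist'))
h=hf(W);f=(abs(h[...,0])<.02)&(abs(h[...,1])<.02);g=f&(W[...,2]>.09);t=f&(W[...,2]<.09)&(W[...,2]>.07)
print('head top',np.percentile(W[g][:,2],[20,50,80]),'face',np.median(W[t][:,2]))
E
```

```text
22.32 [0.5236 0.0944 0.2111] hf [-0.0014 -0.0005] F [ 0.6 -0.5 -0. ] F.x 0.67
pin yellow 500 topz [0.0927 0.0988 0.1001] [-0.0008  0.0016]
22.38 [0.5235 0.0945 0.2109] hf [-0.0014 -0.0005] F [ 0.5 -0.7 -0.1] F.x 0.71
pin 0  
head top [0.25016779 0.28278491 0.29775627] face 0.08088160945689718
```

View pics/c16.png

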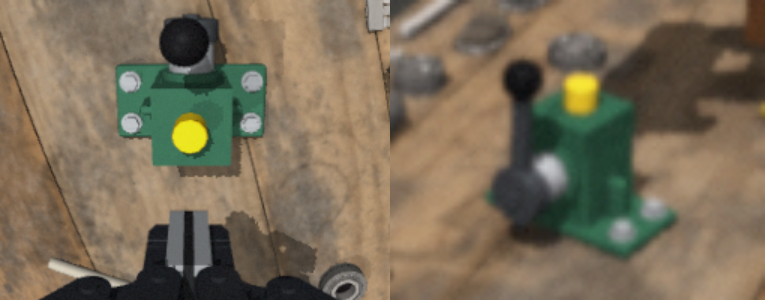

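Both views show the head seated on the top face, with the head at about (190,136) in the left half and (581,95) in the right half. The head top is 18 mm above the face, and the robot is clear. I hand in.

```bash
python3 -c "
from h import *
ctrl.sign_off();print(get_state()['time'])"
```

```text
the job is handed in; nothing more can be done
the job is handed in; nothing more can be done
```

I took the pin from its stand, stood it in the housing's bore, swung the lever until it dropped, pressed it home and handed the job in at about 22 s of the 72 s.

- **Standing on the shaft:** after I let go, the pin's tip was about 19 mm below the top face.
- **Lever swing:** the pin dropped with the lever just before upright. The head top fell from 0.143 to 0.111 m. The lever force was about 3 N or less at every reading, but I only read it at the end of each move. I backed off as soon as it dropped, without pushing on until the lever was stopped.
- **Press home:** the pin moved down under about 6 N and stopped at z = 0.098 m. A last check press to 19 N moved it no further. Afterwards the head top was 18 mm above the top face (0.0988 against 0.0809 m), so it is seated.
- **Robot clear:** I raised the tool to 0.21 m before handing in, with no contact force.

**Failed or weaker checks:**
- In the last look the top camera no longer saw the pin, so the seating rests on the wrist camera's depth, the side picture and the press height.
- The top camera and the wrist camera disagreed by 2–3 mm on where the bore was. I used the wrist view for the fit.
- I did not measure the bystanders again at the end. The robot's planned path kept clear of them.

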